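# Set the bench air valve two turns open

### The arm

A 6-joint arm with a two-finger parallel gripper is mounted at the origin on a cart in front of the work surface, level with it; the furniture and walls round the work are solid. World frame = base frame: x ahead of the robot, y to its left, z up, the work surface at z = 0. Lengths are in mm, angles in degrees, forces in N, time in s.
With the tool pointing down it reaches from about 375 to 900 mm from the base axis. Payload 3.1 kg.
Tool frame: the origin (TCP) lies on the centre line of the jaws, within the pads' length; the fingertips stand 11 mm ahead of it and the grasp point (between the pads) lies 8 mm behind it; z points along the fingers, y is the direction in which the jaws open and shut (so a half turn about z gives the same grasp; the last joint's range is limited). The gripper opens to 87 mm and grips with 3 to 60 N. Pads are 19 mm wide; open, the fingers measure 117 mm over their backs; the gripper's body (75 mm by 190 mm) begins 51 mm behind the grasp point.
Start: joints at [-81.962, 30.224, 82.088, -0, 67.689, -10.227], TCP at [195.915, -593.476, 233.548] pointing down, gripper open.
Joint ranges: [-176.69, 176.69], [-43.24, 126.21], [12.49, 139.97], [-82, 262], [0, 151.66], [-163.58, 163.58]. Speed limits (degrees/s): [159.86, 159.86, 180, 180, 180, 180].

### API

Orientations are given as a 3x3 rotation matrix whose columns are the frame's x, y, z axes.
In Python, from workcell import telemetry, cams, bot gives the robot as it stands.
- The arm moves only by the shell command python3 -m pendant 'ROWS' [FORCE]. ROWS is JSON, a list that holds one entry, the list of rows, each a list of 5 numbers: the closure, from 0 (fully open) to 1 (shut), then the shift along the tool's x, y, z in cm, then the turn about the tool's z in degrees. A call has 1 to 20 rows; each row is the pose to reach, as a shift and turn from the pose measured when the call began, along the tool's axes at that moment; what a row does not reach only later rows make up. A row lasts 1/10 s, in which the tool goes at most 50 mm and 8.59 degrees, less where a joint would pass 70% of its speed; a pose out of reach is approached as far as the arm can. A call with a gripper value outside its range is refused whole. The fingers move at their own pace and stop on an object; FORCE is the grip in N (left out, the last holds). Time passes only in rows, so rows that repeat a pose let the fingers close. It gives the time, the measured TCP pose, the force and the opening at its end, in the units of the state.
- telemetry.get_obs(): the state, without advancing time (a new reading comes with each control period).
- cams.snapshot(name): name is "side" or "top" or "wrist"; returns (picture, depth): 420x560x3 uint8, red, green, blue; 420x560 float32, mm along the optical axis (not along the pixel's ray), 0 where there is no reading.
- cams.camera_info(name): a dict with "mtx" (3x3 intrinsics, pixels), "R" (3x3) and "t" (3): a world point X has camera coordinates R X + t. Camera axes: x right, y down, z forward; pixel columns grow to the right and rows downward; lengths in mm; the calibration is good to about 2 mm. The wrist camera is an equidistant fisheye: a pixel r from the principal point sees the ray r / f radians off the axis. A picture is of the moment at which its call begins: read the wrist's pose just before it. camera_info takes no time and is no camera call; for the wrist camera it gives the pose at the moment of the call.
- bot.close_job(): hands the job in, once; it reports no verdict.
The state is a dict: "time_s": time; "joint_positions": joint angles; "joint_velocities": joint speeds; "effort": joint torques, N m; "tcp_pos": TCP position; "ee_rot": TCP orientation; "ft_force": force on the tool from outside, world axes, zero at the start; "wrist_torque": the same for the moment, N m; "grip_width": opening from 0.0 (shut) to 1.0 (fully open).
Only numpy, scipy, OpenCV 4.12 (cv2) and the standard library are available. Lean on these libraries where they do the work, as an engineer would, in place of code of your own. Each camera call takes 0.05 s, during which the arm holds its last target.

### The job

Set the handwheel valve on the bench before the air is turned on: take the upright handle on the wheel, wind it clockwise (seen from above) until the valve comes up against its closed stop, then back it off exactly two full turns anticlockwise. Finish still gripping the handle, holding the wheel still there, and leave the jar, the tub, the muller and the glass cutter where they are.

Things in the scene. Friction and masses are not known exactly. Their poses are not given: they have to be found in the camera images.
- valve: Brass screw-down valve on a dark steel plate (100 x 110 x 8 mm) bolted to the table; the brass pipe body lies along the valve's own y axis, 120 mm long. Origin at the centre of the plate's underside on the table, straight below the wheel's axis; z up. The place and the yaw of the valve vary.
- wheel_axis (a point): Centre of the dark steel handwheel (three spokes, rim of 50 mm mean radius, 112 mm over all), on its vertical axis, at mid-height of the rim, 102 mm above the table. The wheel does not rise as it turns. Clockwise from above closes, anticlockwise opens; 3.5 turns from the stop to fully open. Turning takes about 2.5 N at the handle; the wheel stays where it is left.
- handle: The wheel's upright black handle, a round grip 64 mm tall and 23 mm thick, standing on the rim 50 mm from the wheel's axis; the only handle. Origin at the middle of the grip (144 mm above the table, its top at 176 mm); z up. It revolves freely on its own vertical pin, so a gripper that holds it need not turn with the wheel.
- wheel: The handwheel with its handle. Origin on the axis, 96 mm above the table; its x axis points to the handle. It starts about half a turn to one and a half turns open. Where the hard closed stop comes is not marked: it must be felt.
- stem_tip (a point): Upper end of the bare steel stem, 9 mm thick, which comes up through the wheel's hub; it rises straight up by 4 mm for each turn of opening and sinks as the valve is closed. It stands 4 mm proud of the hub when closed, and always below the middle of the handle.
- jar_white_1: Glass jar with a stained white lid, 60 mm across, 88 mm tall, standing left of the valve; leave it alone. Origin at the centre of its underside.
- tub_white: White tub with a lid, 56 mm across, 66 mm tall, standing right of the valve; leave it alone. Origin at the centre of its underside.
- muller: Waisted glass muller, 60 mm across, 81 mm tall, standing right of the valve; leave it alone. Origin at the centre of its underside.
- glass_cutter: Glass cutter with a slim wooden handle, 129 mm long, 12 mm thick, lying left of the valve; leave it alone. Origin at the centre of its underside.

How it is judged:
By the outcome, as a careful person would: the job done as asked, in the order asked, and still so for the second after the job is handed in, while the arm keeps its last pose, push and grip.
It also fails if it takes over 70 s, if anything falls off the work surface, if the arm or the gripper's body presses on something with over 40 N, if the wrist force passes 120 N, or if a joint passes its speed limit or range.

## Working session

There is one attempt and no reset: what is moved stays moved. The work goes in short steps, Python scripts to look and compute and a shell command to move; the robot and the scene stay as the last step left them, time stands still between calls to the robot, and variables do not carry over. Pictures are saved under pics/ and viewed, and the job is handed in when it is done.

```bash
mkdir -p pics; ls
python3 - <<'E'
from workcell import telemetry, cams, bot
import cv2
o=telemetry.get_obs()
for k,v in o.items(): print(k,v)
for n in("top","side"):
    p,d=cams.snapshot(n); cv2.imwrite(f"pics/{n}0.png",p[:,:,::-1])
    i=cams.camera_info(n); print(n,i)
E
```

```text
pics
time_s 0.0
joint_positions [-8.19620126e+01  3.02796070e+01  8.21564560e+01  5.05708314e-04
  6.76891740e+01 -1.02287641e+01]
joint_velocities [-0.04945775  0.00123808  0.07897953  0.05352755 -0.02898908  0.05284292]
effort [ 8.98497728e-04 -4.40037811e+01 -1.76589292e+01  6.34015328e-02
  5.84775140e-02 -1.65675478e-04]
tcp_pos [ 195.81508561 -592.78505579  232.56435321]
ee_rot [[ 9.49608638e-01  3.13437946e-01 -2.97553775e-04]
 [ 3.13437837e-01 -9.49606252e-01  2.16546391e-03]
 [ 3.96179637e-04 -2.14960785e-03 -9.99997611e-01]]
ft_force [-0.40237254  0.466578    0.09654101]
wrist_torque [-0.02045307 -0.02756394 -0.05337134]
grip_width 0.9974649373003754
top {'mtx': array([[387.03804672,   0.        , 280.78118409],
       [  0.        , 387.03804672, 204.68496206],
       [  0.        ,   0.        ,   1.        ]]), 'R': array([[-0.0170461 , -0.99979371, -0.01104389],
       [-0.99328002,  0.01819758, -0.11429635],
       [ 0.11447374,  0.00902137, -0.99338531]]), 't': array([-11.14496512, 577.21774269, 897.31221548])}
side {'mtx': array([[455.4564994 ,   0.        , 277.31242245],
       [  0.        , 455.4564994 , 208.58799886],
       [  0.        ,   0.        ,   1.        ]]), 'R': array([[ 0.98922159, -0.14638638, -0.0034175 ],
       [-0.07968696, -0.51861927, -0.85128376],
       [ 0.12284397,  0.84238061, -0.52469446]]), 't': array([-524.77024436,  120.76579323,  939.90202656])}
```

View pics/top0.png

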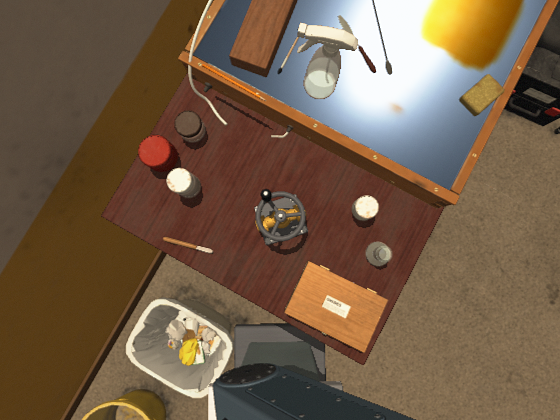

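View pics/side0.png

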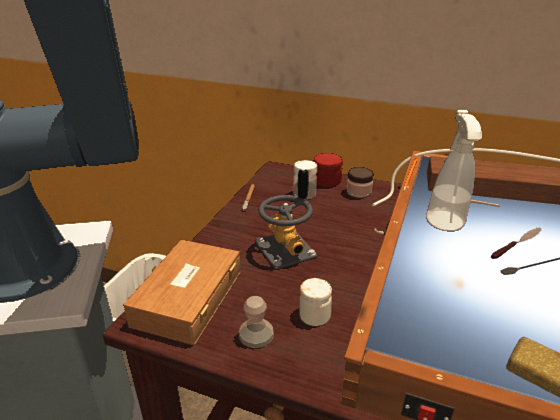

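The top view shows the wheel near (281,216) with the handle at about (266,196). The side view shows the wheel near (286,210) with the handle at about (303,182). I'll enlarge both.

Run:
```python
import cv2, numpy as np
a=cv2.imread('pics/top0.png')[170:260,235:335]; b=cv2.imread('pics/side0.png')[155:275,235:335]
cv2.imwrite('pics/topc.png',cv2.resize(a,None,fx=6,fy=6,interpolation=cv2.INTER_CUBIC))
cv2.imwrite('pics/sidec.png',cv2.resize(b,None,fx=5,fy=5,interpolation=cv2.INTER_CUBIC))
```

```text
(no output)
```

View pics/topc.png

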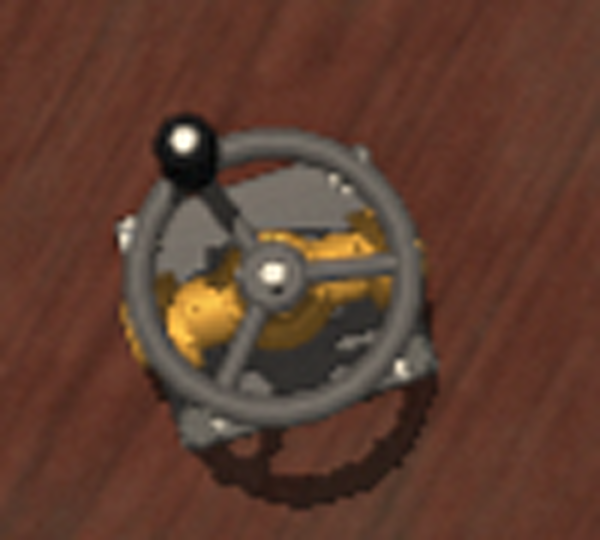

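View pics/sidec.png

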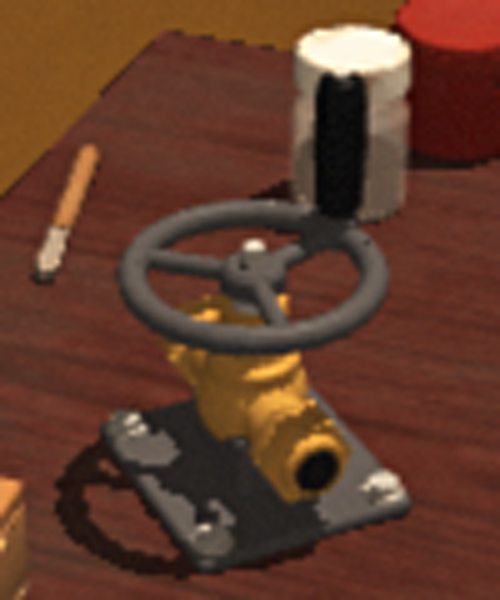

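```bash
cat > h.py <<'E'
import numpy as np
from workcell import telemetry,cams,bot
def onz(n,u,v,z):
    i=cams.camera_info(n); R=np.array(i['R']);t=np.array(i['t'])
    r=R.T@np.linalg.solve(i['mtx'],[u,v,1]); c=-R.T@t
    return c+r*(z-c[2])/r[2]
def proj(n,X):
    i=cams.camera_info(n); p=i['mtx']@(np.array(i['R'])@X+i['t']); return p[:2]/p[2]
E
python3 - <<'E'
from h import *
print('ctr',onz('top',280.2,215.2,102),onz('side',285.4,209.9,102))
print('handle top',onz('top',266,193.3,176),onz('side',303.5,171,176))
print('stem', onz('top',280.2,214.8,112))
for n,p in(('jar',(177,177,88)),('tub',(366,205,66))): print(n,onz('top',*p))
print('muller',onz('top',379,252,81), 'cutter',onz('top',165,239,8),onz('top',211,250,8))
E
```

```text
ctr [545.5393565  -20.28617399 102.        ] [544.14122262 -23.36071439 102.        ]
handle top [584.37957749   7.10037492 176.        ] [5.84633075e+02 5.04402049e-01 1.76000000e+02]
stem [545.54075863 -20.41158103 112.        ]
jar [638.65149109 214.32962607  88.        ]
tub [ 568.78907203 -218.65276682   66.        ]
muller [ 460.6460957  -240.06533936   81.        ] cutter [500.33219654 264.18975835   8.        ] [471.61320522 151.08655086   8.        ]
```

The wheel axis is at about (545,-22). The handle is at about (586,5), which is 33° round the wheel. I'll move above it with the tool axes squared to the world.

```bash
python3 -m pendant '[[[0,27.9,-22.3,0,9],[0,55.8,-44.6,0,18.3],[0,55.8,-44.6,0,18.3],[0,55.8,-44.6,0,18.3],[0,55.8,-44.6,0,18.3],[0,55.8,-44.6,0,18.3],[0,55.8,-44.6,0,18.3],[0,55.8,-44.6,0,18.3],[0,55.8,-44.6,0,18.3],[0,55.8,-44.6,0,18.3],[0,55.8,-44.6,0,18.3],[0,55.8,-44.6,0,18.3],[0,55.8,-44.6,0,18.3],[0,55.8,-44.6,0,18.3],[0,55.8,-44.6,0,18.3],[0,55.8,-44.6,0,18.3],[0,55.8,-44.6,0,18.3],[0,55.8,-44.6,0,18.3],[0,55.8,-44.6,0,18.3],[0,55.8,-44.6,0,18.3]]]' 25
python3 - <<'E'
from h import *
import cv2
print(telemetry.get_obs()['ee_rot'])
i=cams.camera_info('wrist');print(i)
p,d=cams.snapshot('wrist');cv2.imwrite('pics/w1.png',p[:,:,::-1])
p,d=cams.snapshot('side');cv2.imwrite('pics/s1.png',p[:,:,::-1])
E
```

```text
time_s: 2.1
tcp_pos: [585.5, 4.3, 233.9]
ee_rot: [[1.0, -0.003, -0.0], [-0.003, -1.0, 0.002], [-0.0, -0.002, -1.0]]
ft_force: [-0.4, -0.5, -0.9]
grip_width: 0.999
[[ 9.99996316e-01 -2.68214572e-03 -4.16945026e-04]
 [-2.68137104e-03 -9.99994698e-01  1.84756007e-03]
 [-4.21898241e-04 -1.84643528e-03 -9.99998206e-01]]
{'mtx': array([[325.1922621 ,   0.        , 280.32247673],
       [  0.        , 325.1922621 , 209.93422992],
       [  0.        ,   0.        ,   1.        ]]), 'R': array([[-2.37788907e-03, -9.99997038e-01, -5.19316017e-04],
       [-9.56206109e-01,  2.12176157e-03,  2.92686480e-01],
       [-2.92684511e-01,  1.19254913e-03, -9.56208322e-01]]), 't': array([  6.26174903, 524.68778004, 563.357812  ])}
```

View pics/w1.png

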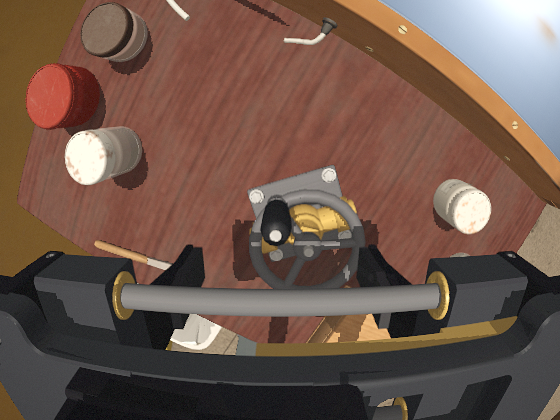

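View pics/s1.png

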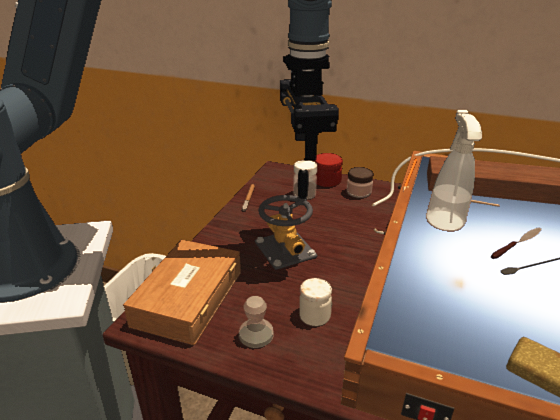

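In the wrist view the handle's top is at about (275,237), between the jaws, and the rim runs about 248–365 in x. I'll compute the positions from this view.

```bash
cat >> h.py <<'E'
def wr(u,v,z):
    i=cams.camera_info('wrist');R=np.array(i['R']);t=np.array(i['t']);K=i['mtx']
    a=np.array([(u-K[0,2]),(v-K[1,2])])/K[0,0];th=np.hypot(*a);
    r=R.T@np.r_[a/th*np.sin(th),np.cos(th)];c=-R.T@t
    return c+r*(z-c[2])/r[2]
E
python3 - <<'E'
from h import *
print(wr(275,236,176)); print('stem',wr(308,250,115)); print(wr(307,242,102)); print(wr(248.5,242,102),wr(365,242,102))
import cv2
a=cv2.imread('pics/w1.png')[160:310,220:390];cv2.imwrite('pics/w1c.png',cv2.resize(a,None,fx=4,fy=4,interpolation=cv2.INTER_CUBIC))
E
```

```text
[583.99668206   8.89929433 176.        ]
stem [546.01464929 -19.86011437 115.        ]
[548.4972976  -19.86410719 102.        ]
[548.54765205  35.40200771 102.        ] [547.72679575 -76.35001898 102.        ]
```

View pics/w1c.png

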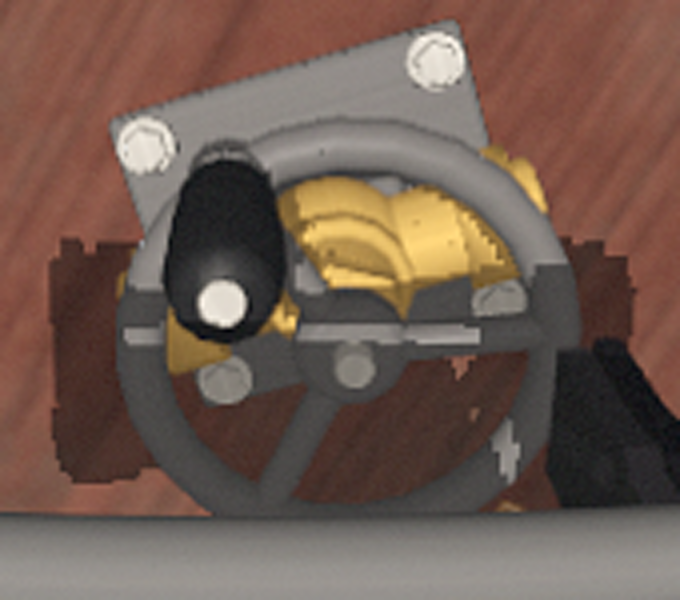

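```bash
python3 -m pendant '[[[0,0,-0.4,0,0],[0,0,-0.4,3,0],[0,0,-0.4,6,0],[0,0,-0.4,8,0],[0,0,-0.4,9.7,0],[0,0,-0.4,9.7,0],[0,0,-0.4,9.7,0]]]' 25
python3 - <<'E'
from h import *
import cv2
p,d=cams.snapshot('side');cv2.imwrite('pics/s2.png',cv2.resize(p[100:280,200:400,::-1],None,fx=3,fy=3))
E
```

```text
time_s: 2.9
tcp_pos: [585.8, 9.0, 137.0]
ee_rot: [[1.0, -0.002, -0.0], [-0.002, -1.0, 0.002], [-0.0, -0.002, -1.0]]
ft_force: [0.4, 0.7, 0.6]
grip_width: 0.998
```

View pics/s2.png

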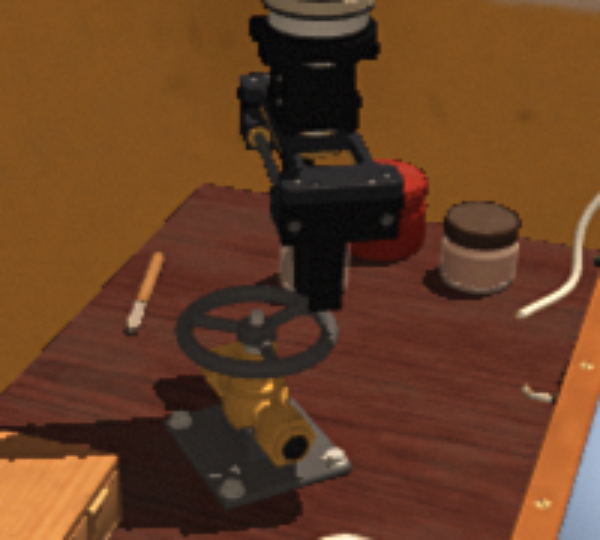

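The fingers are round the handle with no contact forces. The near finger hides the handle, at about (320,270) in the crop. Closing now.

```bash
python3 -m pendant '[[[0.5,0,0,0,0],[0.75,0,0,0,0],[1,0,0,0,0],[1,0,0,0,0],[1,0,0,0,0],[1,0,0,0,0],[1,0,0,0,0],[1,0,0,0,0]]]' 25
python3 -c "
from h import *
print(telemetry.get_obs())"
```

```text
time_s: 3.75
tcp_pos: [586.3, 8.8, 137.6]
ee_rot: [[1.0, -0.002, 0.001], [-0.002, -1.0, 0.002], [0.001, -0.002, -1.0]]
ft_force: [0.1, 0.2, 1.1]
grip_width: 0.357
{'time_s': 3.75, 'joint_positions': array([-10.10211806,  34.38337569,  92.750843  ,   0.13218974,
        52.82434792,  79.93266825]), 'joint_velocities': array([ 0.05140692, -0.04937926, -0.00815484,  0.01151801, -0.00174104,
        0.0011333 ]), 'effort': array([-5.62488185e-04, -4.31382751e+01, -1.36129743e+01,  4.45305964e-02,
       -7.09773484e-02,  5.78609288e-06]), 'tcp_pos': array([586.30520005,   8.83857575, 137.57536479]), 'ee_rot': array([[ 0.99999746, -0.00199972,  0.00103564],
       [-0.00200146, -0.99999658,  0.00168274],
       [ 0.00103227, -0.0016848 , -0.99999805]]), 'ft_force': array([0.13999452, 0.18223487, 1.09310004]), 'wrist_torque': array([ 0.00076884, -0.0359467 , -0.00542638]), 'grip_width': 0.3569844921108411}
```

```bash
python3 -m pendant '[[[1,0,0,0,0],[1,0,0,0,0],[1,0,0,0,0],[1,0,0,0,0],[1,0,0,0,0]]]' 25
```

```text
time_s: 4.25
tcp_pos: [586.2, 8.6, 137.5]
ee_rot: [[1.0, -0.002, 0.001], [-0.002, -1.0, 0.001], [0.001, -0.001, -1.0]]
ft_force: [-0.0, -1.9, -0.5]
grip_width: 0.243
```

Gripped at about 21 mm. This helper works out the rows for an arc.

```bash
cat > arc.py <<'E'
# usage: arc.py step n [cx cy]: prints angle/radius now and tool shifts (cm)
import sys
from h import *
step=float(sys.argv[1]);n=int(sys.argv[2]);c=np.array([float(x) for x in sys.argv[3:5]] or [545.5,-20.4])
o=telemetry.get_obs();p=o['tcp_pos'];R=o['ee_rot'];d=p[:2]-c
a=np.degrees(np.arctan2(d[1],d[0]));f=o['ft_force']
th=np.radians(a);tan=np.array([-np.sin(th),np.cos(th)]);rad=np.array([np.cos(th),np.sin(th)])
print('ang %.2f r %.2f z %.1f Ftan(ccw+) %.1f Frad %.1f F'%(a,np.hypot(*d),p[2],f[:2]@tan,f[:2]@rad),f.round(1),'t',o['time_s'],'w',round(o['grip_width'],3))
for k in range(1,n+1):
    q=np.radians(a+step*k);w=np.r_[c+50*np.array([np.cos(q),np.sin(q)])-p[:2],137.0-p[2]]
    s=R.T@w/10; print('[1,%.2f,%.2f,%.2f,0],'%tuple(s),end='')
print()
E
python3 arc.py -8 5
```

```text
ang 35.43 r 49.98 z 137.5 Ftan(ccw+) -1.5 Frad -1.1 F [-0.  -1.9 -0.5] t 4.25 w 0.243
[1,0.37,0.59,0.05,0],[1,0.64,1.23,0.05,0],[1,0.83,1.91,0.05,0],[1,0.92,2.60,0.05,0],[1,0.92,3.29,0.05,0],
```

```bash
python3 -m pendant '[[[1,0.37,0.59,0,0],[1,0.64,1.23,0,0],[1,0.83,1.91,0,0],[1,0.92,2.60,0,0],[1,0.92,3.29,0,0]]]' 25; python3 arc.py -10 5
```

```text
time_s: 4.75
tcp_pos: [595.6, -24.8, 137.5]
ee_rot: [[1.0, -0.002, 0.001], [-0.002, -1.0, 0.002], [0.001, -0.002, -1.0]]
ft_force: [-0.8, 3.0, 0.7]
grip_width: 0.244
ang -5.07 r 50.32 z 137.5 Ftan(ccw+) 2.9 Frad -1.1 F [-0.8  3.   0.7] t 4.75 w 0.244
[1,-0.18,0.86,0.05,0],[1,-0.48,1.68,0.05,0],[1,-0.92,2.43,0.05,0],[1,-1.47,3.10,0.05,0],[1,-2.14,3.66,0.04,0],
```

It tracks well, with 2.9 N of drag. At least about half a turn remains before the stop, so I can take a longer arc.

```bash
python3 -m pendant '[[[1,-0.18,0.86,0.05,0],[1,-0.48,1.68,0.05,0],[1,-0.92,2.43,0.05,0],[1,-1.47,3.10,0.05,0],[1,-2.14,3.66,0.05,0]]]' 25; python3 arc.py -10 6
```

```text
time_s: 5.25
tcp_pos: [574.3, -62.0, 137.5]
ee_rot: [[1.0, -0.003, 0.003], [-0.003, -1.0, 0.002], [0.003, -0.002, -1.0]]
ft_force: [0.4, 5.3, 6.1]
grip_width: 0.246
ang -55.27 r 50.60 z 137.5 Ftan(ccw+) 3.4 Frad -4.1 F [0.4 5.3 6.1] t 5.25 w 0.246
[1,-0.79,0.38,0.04,0],[1,-1.61,0.68,0.04,0],[1,-2.47,0.83,0.04,0],[1,-3.34,0.83,0.04,0],[1,-4.20,0.68,0.03,0],[1,-5.02,0.38,0.03,0],
```

```bash
python3 -m pendant '[[[1,-0.79,0.38,-0.02,0],[1,-1.61,0.68,-0.02,0],[1,-2.47,0.83,-0.02,0],[1,-3.34,0.83,-0.02,0],[1,-4.20,0.68,-0.02,0]]]' 25; python3 arc.py -8 6
```

```text
time_s: 5.75
tcp_pos: [532.4, -69.1, 137.5]
ee_rot: [[1.0, -0.003, 0.005], [-0.003, -1.0, 0.001], [0.005, -0.001, -1.0]]
ft_force: [5.1, 3.5, -1.6]
grip_width: 0.246
ang -105.05 r 50.46 z 137.5 Ftan(ccw+) 4.1 Frad -4.7 F [ 5.1  3.5 -1.6] t 5.75 w 0.246
[1,-0.65,-0.27,0.05,0],[1,-1.27,-0.59,0.05,0],[1,-1.84,-0.98,0.05,0],[1,-2.35,-1.46,0.04,0],[1,-2.79,-2.00,0.04,0],[1,-3.15,-2.60,0.04,0],
```

```bash
python3 -m pendant '[[[1,-0.65,-0.27,0,0],[1,-1.27,-0.59,0,0],[1,-1.84,-0.98,0,0],[1,-2.35,-1.46,0,0],[1,-2.79,-2.00,0,0]]]' 25; python3 arc.py -8 6 545.2 -19.8
```

```text
time_s: 6.25
tcp_pos: [504.5, -49.1, 137.5]
ee_rot: [[1.0, -0.003, 0.005], [-0.003, -1.0, -0.0], [0.005, 0.0, -1.0]]
ft_force: [3.1, -0.2, -1.8]
grip_width: 0.245
ang -144.24 r 50.18 z 137.5 Ftan(ccw+) 2.0 Frad -2.4 F [ 3.1 -0.2 -1.8] t 6.25 w 0.245
[1,-0.35,-0.60,0.05,0],[1,-0.64,-1.24,0.05,0],[1,-0.83,-1.91,0.05,0],[1,-0.92,-2.60,0.05,0],[1,-0.92,-3.30,0.05,0],[1,-0.83,-3.99,0.05,0],
```

```bash
python3 -m pendant '[[[1,-0.35,-0.60,0,0],[1,-0.64,-1.24,0,0],[1,-0.83,-1.91,0,0],[1,-0.92,-2.60,0,0],[1,-0.92,-3.30,0,0]]]' 25; python3 arc.py -8 6 545.2 -19.8
```

```text
time_s: 6.75
tcp_pos: [495.9, -16.0, 137.6]
ee_rot: [[1.0, -0.002, 0.007], [-0.002, -1.0, -0.001], [0.007, 0.001, -1.0]]
ft_force: [5.2, -4.1, -3.9]
grip_width: 0.239
ang 175.60 r 49.41 z 137.6 Ftan(ccw+) 3.7 Frad -5.5 F [ 5.2 -4.1 -3.9] t 6.75 w 0.239
[1,0.04,-0.69,0.06,0],[1,0.24,-1.36,0.06,0],[1,0.52,-2.00,0.06,0],[1,0.90,-2.59,0.06,0],[1,1.35,-3.12,0.06,0],[1,1.87,-3.59,0.07,0],
```

```bash
python3 -m pendant '[[[1,0.08,-0.69,0,0],[1,0.28,-1.36,0,0],[1,0.57,-2.00,0,0],[1,0.95,-2.59,0,0],[1,1.40,-3.12,0,0]]]' 25; python3 arc.py -8 6 545.8 -19.8
```

```text
time_s: 7.25
tcp_pos: [510.1, 14.4, 137.6]
ee_rot: [[1.0, -0.0, 0.006], [-0.0, -1.0, -0.004], [0.006, 0.004, -1.0]]
ft_force: [4.4, -6.9, -2.8]
grip_width: 0.243
ang 136.20 r 49.39 z 137.6 Ftan(ccw+) 2.0 Frad -8.0 F [ 4.4 -6.9 -2.8] t 7.25 w 0.243
[1,0.47,-0.51,0.06,0],[1,1.05,-0.90,0.06,0],[1,1.67,-1.21,0.06,0],[1,2.34,-1.43,0.07,0],[1,3.02,-1.55,0.07,0],[1,3.72,-1.58,0.07,0],
```

```bash
sed -i 's/c+50\*/c+49.6*/' arc.py; python3 arc.py -8 6 546 -20.6
```

```text
ang 135.70 r 50.09 z 137.6 Ftan(ccw+) 1.9 Frad -8.0 F [ 4.4 -6.9 -2.8] t 7.25 w 0.243
[1,0.55,-0.43,0.06,0],[1,1.13,-0.81,0.06,0],[1,1.75,-1.11,0.06,0],[1,2.41,-1.32,0.07,0],[1,3.09,-1.44,0.07,0],[1,3.78,-1.46,0.08,0],
```

```bash
python3 -m pendant '[[[1,0.55,-0.43,0,0],[1,1.13,-0.81,0,0],[1,1.75,-1.11,0,0],[1,2.41,-1.32,0,0],[1,3.09,-1.44,0,0]]]' 25; python3 arc.py -8 6 546 -20.6
```

```text
time_s: 7.75
tcp_pos: [538.1, 28.6, 137.5]
ee_rot: [[1.0, 0.001, -0.001], [0.001, -1.0, -0.005], [-0.001, 0.005, -1.0]]
ft_force: [-2.6, -5.5, 3.1]
grip_width: 0.247
ang 99.10 r 49.86 z 137.5 Ftan(ccw+) 3.5 Frad -5.0 F [-2.6 -5.5  3.1] t 7.75 w 0.247
[1,0.69,-0.04,0.05,0],[1,1.38,0.00,0.05,0],[1,2.06,0.13,0.05,0],[1,2.72,0.36,0.05,0],[1,3.34,0.67,0.05,0],[1,3.90,1.07,0.05,0],
```

```bash
python3 -m pendant '[[[1,0.69,-0.04,0,0],[1,1.38,0.00,0,0],[1,2.06,0.13,0,0],[1,2.72,0.36,0,0]]]' 25; python3 arc.py -8 6 546 -20.6
```

```text
time_s: 8.15
tcp_pos: [562.7, 26.2, 137.4]
ee_rot: [[1.0, 0.001, -0.007], [0.001, -1.0, -0.004], [-0.007, 0.004, -1.0]]
ft_force: [-3.3, 0.5, 5.5]
grip_width: 0.247
ang 70.30 r 49.68 z 137.4 Ftan(ccw+) 3.3 Frad -0.7 F [-3.3  0.5  5.5] t 8.15 w 0.247
[1,0.63,0.29,0.04,0],[1,1.22,0.65,0.04,0],[1,1.75,1.09,0.03,0],[1,2.22,1.61,0.03,0],[1,2.61,2.18,0.03,0],[1,2.91,2.80,0.03,0],
```

Run:
```python
from h import *
import cv2
p,d=cams.snapshot('side');cv2.imwrite('pics/s3.png',cv2.resize(p[155:275,235:335,::-1],None,fx=5,fy=5,interpolation=cv2.INTER_CUBIC))
```

```text
(no output)
```

View pics/s3.png

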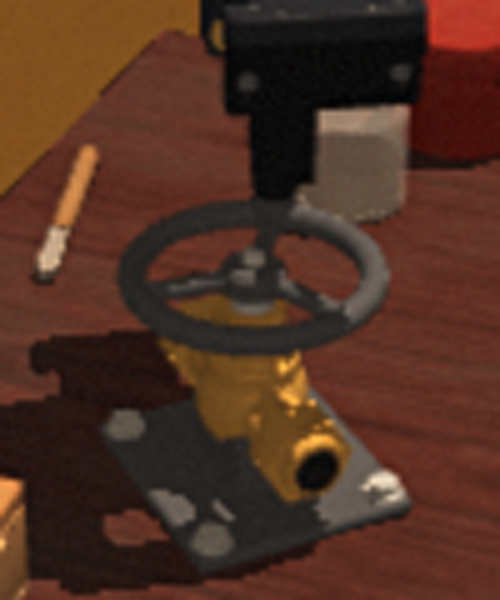

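The wheel has turned with the hand. The stem tip has only dropped to about (254,254) in the crop, which is too coarse to tell how far there is to go. I'll continue by feel in short arcs.

```bash
python3 -m pendant '[[[1,0.63,0.29,0,0],[1,1.22,0.65,0,0],[1,1.75,1.09,0,0],[1,2.22,1.61,0,0]]]' 25; python3 arc.py -8 6 546 -20.6
```

```text
time_s: 8.6
tcp_pos: [584.4, 10.8, 137.4]
ee_rot: [[1.0, 0.001, -0.01], [0.001, -1.0, -0.002], [-0.01, 0.002, -1.0]]
ft_force: [-4.7, 0.8, 6.1]
grip_width: 0.244
ang 39.28 r 49.63 z 137.4 Ftan(ccw+) 3.6 Frad -3.2 F [-4.7  0.8  6.1] t 8.6 w 0.244
[1,0.40,0.57,0.04,0],[1,0.71,1.18,0.04,0],[1,0.94,1.84,0.04,0],[1,1.08,2.52,0.04,0],[1,1.11,3.21,0.04,0],[1,1.06,3.90,0.04,0],
```

```bash
python3 -m pendant '[[[1,0.40,0.57,0,0],[1,0.71,1.18,0,0],[1,0.94,1.84,0,0],[1,1.08,2.52,0,0]]]' 25; python3 arc.py -8 6 546 -20.6
```

```text
time_s: 9.0
tcp_pos: [593.5, -7.1, 137.4]
ee_rot: [[1.0, -0.005, -0.013], [-0.005, -1.0, 0.014], [-0.013, -0.014, -1.0]]
ft_force: [-2.2, 35.9, 10.1]
grip_width: 0.248
ang 15.90 r 49.41 z 137.4 Ftan(ccw+) 35.1 Frad 7.7 F [-2.2 35.9 10.1] t 9.0 w 0.248
[1,0.16,0.67,0.02,0],[1,0.21,1.36,0.01,0],[1,0.17,2.05,0.00,0],[1,0.03,2.73,-0.00,0],[1,-0.21,3.38,-0.01,0],[1,-0.53,3.99,-0.01,0],
```

That is the stop: 35 N tangential near 16°. I'll relax the command and read the angle again at low load.

```bash
python3 -m pendant '[[[1,0,0,0,0],[1,0,0,0,0],[1,0,0,0,0]]]' 25; python3 arc.py 2 3 546 -20.6;python3 -m pendant '[[[1,0,-0.05,0,0],[1,0,-0.1,0,0],[1,0,-0.1,0,0]]]' 25; python3 arc.py 2 3 546 -20.6
```

```text
time_s: 9.3
tcp_pos: [593.5, -6.4, 137.4]
ee_rot: [[1.0, -0.005, -0.013], [-0.005, -1.0, 0.015], [-0.014, -0.015, -1.0]]
ft_force: [-0.2, 5.8, 3.9]
grip_width: 0.247
ang 16.64 r 49.56 z 137.4 Ftan(ccw+) 5.6 Frad 1.5 F [-0.2  5.8  3.9] t 9.3 w 0.247
[1,-0.05,-0.17,0.04,0],[1,-0.11,-0.33,0.05,0],[1,-0.17,-0.49,0.05,0],
time_s: 9.6
tcp_pos: [593.5, -6.3, 137.4]
ee_rot: [[1.0, -0.005, -0.014], [-0.005, -1.0, 0.014], [-0.014, -0.014, -1.0]]
ft_force: [-1.2, -0.5, 2.9]
grip_width: 0.25
ang 16.74 r 49.62 z 137.4 Ftan(ccw+) -0.2 Frad -1.3 F [-1.2 -0.5  2.9] t 9.6 w 0.25
[1,-0.05,-0.16,0.05,0],[1,-0.11,-0.33,0.05,0],[1,-0.18,-0.49,0.05,0],
```

Near-zero load sits at about 16.7°. I'll press gently clockwise again to confirm it is a hard stop.

```bash
python3 -m pendant '[[[1,0.05,0.15,0,0],[1,0.1,0.3,0,0],[1,0.1,0.3,0,0],[1,0.1,0.3,0,0]]]' 25; python3 arc.py 10 6 546 -20.6
python3 - <<'E'
from h import *
import cv2
p,d=cams.snapshot('side');cv2.imwrite('pics/s4.png',cv2.resize(p[155:275,235:335,::-1],None,fx=5,fy=5,interpolation=cv2.INTER_CUBIC))
p,d=cams.snapshot('wrist');cv2.imwrite('pics/w4.png',p[:,:,::-1])
p,d=cams.snapshot('top');cv2.imwrite('pics/t4.png',p[:,:,::-1])
E
```

```text
time_s: 10.0
tcp_pos: [593.5, -6.4, 137.4]
ee_rot: [[1.0, -0.007, -0.015], [-0.006, -1.0, 0.019], [-0.016, -0.019, -1.0]]
ft_force: [-2.0, 10.2, 6.0]
grip_width: 0.249
ang 16.58 r 49.59 z 137.4 Ftan(ccw+) 10.3 Frad 1.0 F [-2.  10.2  6. ] t 10.0 w 0.249
[1,-0.32,-0.80,0.06,0],[1,-0.78,-1.53,0.08,0],[1,-1.36,-2.18,0.10,0],[1,-2.04,-2.71,0.12,0],[1,-2.80,-3.12,0.14,0],[1,-3.62,-3.38,0.16,0],
```

View pics/s4.png

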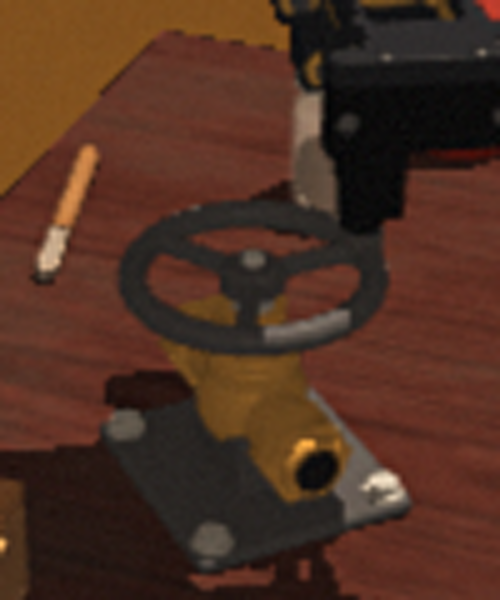

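View pics/w4.png

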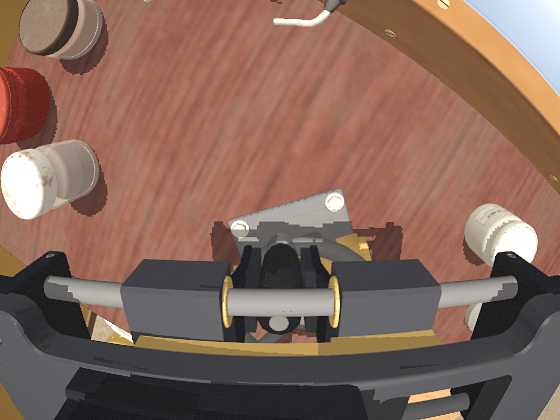

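The stop is confirmed: it doesn't move under 10 N and the stem is down at the hub at crop (254,260). The stop is at TCP (593.5,-6.4), tool angle 16.6°. Next I'll back off two turns, to finish at the same TCP point.

```bash
sed -i 's/137.0-p/137.4-p/' arc.py; python3 arc.py 12 10 546 -20.6
```

```text
ang 16.57 r 49.57 z 137.4 Ftan(ccw+) 9.7 Frad 1.0 F [-1.8  9.6  5.6] t 10.15 w 0.246
[1,-0.40,-0.96,0.02,0],[1,-0.99,-1.81,0.05,0],[1,-1.75,-2.51,0.07,0],[1,-2.64,-3.05,0.10,0],[1,-3.62,-3.39,0.12,0],[1,-4.65,-3.51,0.14,0],[1,-5.68,-3.42,0.15,0],[1,-6.67,-3.12,0.16,0],[1,-7.58,-2.62,0.17,0],[1,-8.36,-1.94,0.17,0],
```

```bash
python3 -m pendant '[[[1,-0.40,-0.96,0.02,0],[1,-0.99,-1.81,0.05,0],[1,-1.75,-2.51,0.07,0],[1,-2.64,-3.05,0.10,0],[1,-3.62,-3.39,0.12,0],[1,-4.65,-3.51,0.14,0]]]' 25; python3 arc.py 12 10 546 -20.6
```

```text
time_s: 10.75
tcp_pos: [547.0, 29.4, 137.5]
ee_rot: [[1.0, -0.006, -0.014], [-0.006, -1.0, 0.019], [-0.014, -0.019, -1.0]]
ft_force: [2.8, -2.8, 0.5]
grip_width: 0.245
ang 88.84 r 49.97 z 137.5 Ftan(ccw+) -2.9 Frad -2.7 F [ 2.8 -2.8  0.5] t 10.75 w 0.245
[1,-1.03,0.13,0.02,0],[1,-2.02,0.44,0.03,0],[1,-2.93,0.94,0.03,0],[1,-3.71,1.63,0.03,0],[1,-4.33,2.46,0.02,0],[1,-4.77,3.40,0.01,0],[1,-5.00,4.41,-0.01,0],[1,-5.01,5.45,-0.03,0],[1,-4.81,6.46,-0.05,0],[1,-4.40,7.41,-0.07,0],
```

```bash
python3 -m pendant '[[[1,-1.03,0.13,0.02,0],[1,-2.02,0.44,0.03,0],[1,-2.93,0.94,0.03,0],[1,-3.71,1.63,0.03,0],[1,-4.33,2.46,0.02,0],[1,-4.77,3.40,0.01,0],[1,-5.00,4.41,0,0],[1,-5.01,5.45,-0.03,0],[1,-4.81,6.46,-0.05,0],[1,-4.40,7.41,-0.07,0]]]' 25; python3 arc.py 12 14 546 -20.6
```

```text
time_s: 11.75
tcp_pos: [501.8, -45.1, 137.4]
ee_rot: [[1.0, -0.007, -0.016], [-0.007, -1.0, 0.02], [-0.016, -0.02, -1.0]]
ft_force: [1.7, 5.3, 4.2]
grip_width: 0.247
ang -151.04 r 50.51 z 137.4 Ftan(ccw+) -3.8 Frad -4.1 F [1.7 5.3 4.2] t 11.75 w 0.247
[1,0.68,0.80,-0.03,0],[1,1.44,1.50,-0.06,0],[1,2.33,2.03,-0.08,0],[1,3.32,2.36,-0.10,0],[1,4.35,2.48,-0.12,0],[1,5.38,2.39,-0.14,0],[1,6.37,2.08,-0.15,0],[1,7.27,1.57,-0.15,0],[1,8.05,0.88,-0.15,0],[1,8.67,0.05,-0.14,0],[1,9.10,-0.89,-0.13,0],[1,9.33,-1.90,-0.12,0],[1,9.34,-2.94,-0.09,0],[1,9.14,-3.96,-0.07,0],
```

```bash
python3 -m pendant '[[[1,0.68,0.80,-0.03,0],[1,1.44,1.50,-0.06,0],[1,2.33,2.03,-0.08,0],[1,3.32,2.36,-0.10,0],[1,4.35,2.48,-0.12,0],[1,5.38,2.39,-0.14,0],[1,6.37,2.08,-0.15,0],[1,7.27,1.57,-0.15,0],[1,8.05,0.88,-0.15,0],[1,8.67,0.05,-0.14,0]]]' 25; python3 arc.py 12 16 546 -20.6
```

```text
time_s: 12.75
tcp_pos: [587.6, -47.8, 137.4]
ee_rot: [[1.0, -0.006, -0.02], [-0.006, -1.0, 0.018], [-0.02, -0.018, -1.0]]
ft_force: [-4.8, -2.0, 6.8]
grip_width: 0.248
ang -33.17 r 49.75 z 137.4 Ftan(ccw+) -4.3 Frad -2.9 F [-4.8 -2.   6.8] t 12.75 w 0.248
[1,0.46,-0.93,0.00,0],[1,0.72,-1.94,0.02,0],[1,0.77,-2.97,0.03,0],[1,0.61,-3.99,0.05,0],[1,0.23,-4.96,0.08,0],[1,-0.33,-5.83,0.10,0],[1,-1.07,-6.56,0.13,0],[1,-1.94,-7.12,0.16,0],[1,-2.91,-7.49,0.19,0],[1,-3.93,-7.65,0.21,0],[1,-4.97,-7.59,0.23,0],[1,-5.97,-7.32,0.24,0],[1,-6.89,-6.85,0.25,0],[1,-7.69,-6.19,0.26,0],[1,-8.34,-5.39,0.26,0],[1,-8.81,-4.46,0.25,0],
```

```bash
python3 -m pendant '[[[1,0.46,-0.93,0,0],[1,0.72,-1.94,0.02,0],[1,0.77,-2.97,0.03,0],[1,0.61,-3.99,0.05,0],[1,0.23,-4.96,0.08,0],[1,-0.33,-5.83,0.10,0],[1,-1.07,-6.56,0.13,0],[1,-1.94,-7.12,0.16,0],[1,-2.91,-7.49,0.19,0],[1,-3.93,-7.65,0.21,0]]]' 25; python3 arc.py 12 12 546 -20.6
```

```text
time_s: 13.75
tcp_pos: [548.6, 29.3, 137.4]
ee_rot: [[1.0, -0.006, -0.018], [-0.005, -1.0, 0.018], [-0.018, -0.017, -1.0]]
ft_force: [2.4, -5.0, 1.2]
grip_width: 0.247
ang 87.00 r 49.95 z 137.4 Ftan(ccw+) -2.6 Frad -4.9 F [ 2.4 -5.   1.2] t 13.75 w 0.247
[1,-1.04,0.09,0.02,0],[1,-2.04,0.37,0.03,0],[1,-2.96,0.84,0.04,0],[1,-3.76,1.50,0.05,0],[1,-4.41,2.31,0.04,0],[1,-4.87,3.24,0.04,0],[1,-5.14,4.24,0.02,0],[1,-5.19,5.28,0.01,0],[1,-5.02,6.30,-0.01,0],[1,-4.64,7.27,-0.04,0],[1,-4.07,8.13,-0.06,0],[1,-3.33,8.86,-0.09,0],
```

Now at +430°; the target is +720°.

```bash
python3 -m pendant '[[[1,-1.04,0.09,0.02,0],[1,-2.04,0.37,0.03,0],[1,-2.96,0.84,0.04,0],[1,-3.76,1.50,0.05,0],[1,-4.41,2.31,0.04,0],[1,-4.87,3.24,0.04,0],[1,-5.14,4.24,0.02,0],[1,-5.19,5.28,0.01,0],[1,-5.02,6.30,-0.01,0],[1,-4.64,7.27,-0.04,0]]]' 25; python3 arc.py 12 12 546 -20.6
```

```text
time_s: 14.75
tcp_pos: [501.0, -43.6, 137.4]
ee_rot: [[1.0, -0.006, -0.02], [-0.006, -1.0, 0.019], [-0.021, -0.019, -1.0]]
ft_force: [1.8, 4.9, 3.4]
grip_width: 0.25
ang -152.95 r 50.55 z 137.4 Ftan(ccw+) -3.5 Frad -3.9 F [1.8 4.9 3.4] t 14.75 w 0.25
[1,0.65,0.82,-0.03,0],[1,1.39,1.55,-0.06,0],[1,2.27,2.11,-0.09,0],[1,3.24,2.47,-0.12,0],[1,4.26,2.63,-0.14,0],[1,5.30,2.57,-0.16,0],[1,6.30,2.29,-0.17,0],[1,7.22,1.81,-0.18,0],[1,8.02,1.15,-0.19,0],[1,8.66,0.34,-0.19,0],[1,9.13,-0.58,-0.18,0],[1,9.39,-1.59,-0.17,0],
```

```bash
python3 -m pendant '[[[1,0.65,0.82,-0.03,0],[1,1.39,1.55,-0.06,0],[1,2.27,2.11,-0.09,0],[1,3.24,2.47,-0.12,0],[1,4.26,2.63,-0.14,0],[1,5.30,2.57,-0.16,0],[1,6.30,2.29,-0.17,0],[1,7.22,1.81,-0.18,0],[1,8.02,1.15,-0.19,0],[1,8.66,0.34,-0.19,0]]]' 25; python3 arc.py 10 6 546 -20.6
```

```text
time_s: 15.75
tcp_pos: [586.6, -49.3, 137.3]
ee_rot: [[1.0, -0.005, -0.025], [-0.005, -1.0, 0.016], [-0.025, -0.016, -1.0]]
ft_force: [-3.5, -1.4, 7.2]
grip_width: 0.241
ang -35.27 r 49.68 z 137.3 Ftan(ccw+) -3.1 Frad -2.1 F [-3.5 -1.4  7.2] t 15.75 w 0.241
[1,0.43,-0.75,-0.01,0],[1,0.72,-1.57,-0.00,0],[1,0.87,-2.42,0.01,0],[1,0.87,-3.28,0.02,0],[1,0.72,-4.13,0.04,0],[1,0.42,-4.95,0.06,0],
```

```bash
python3 -m pendant '[[[1,0.43,-0.75,0,0],[1,0.72,-1.57,0,0],[1,0.87,-2.42,0.01,0],[1,0.87,-3.28,0.02,0],[1,0.72,-4.13,0.03,0],[1,0.72,-4.13,0.03,0],[1,0.72,-4.13,0.03,0]]]' 25; python3 arc.py 1 3 546 -20.6
```

```text
time_s: 16.45
tcp_pos: [593.6, -7.2, 137.4]
ee_rot: [[1.0, -0.005, -0.026], [-0.005, -1.0, 0.018], [-0.026, -0.018, -1.0]]
ft_force: [-0.6, 1.8, 4.1]
grip_width: 0.249
ang 15.73 r 49.45 z 137.4 Ftan(ccw+) 1.9 Frad -0.1 F [-0.6  1.8  4.1] t 16.45 w 0.249
[1,-0.01,-0.09,0.00,0],[1,-0.04,-0.17,0.00,0],[1,-0.06,-0.25,0.00,0],
```

```bash
python3 -m pendant '[[[1,0,-0.05,0,0],[1,-0.02,-0.1,0,0],[1,-0.02,-0.1,0,0],[1,-0.02,-0.1,0,0]]]' 25; python3 arc.py 1 1 546 -20.6
python3 - <<'E'
from h import *
import cv2
def crop(p):return cv2.resize(p[155:275,235:335],None,fx=4,fy=4,interpolation=cv2.INTER_CUBIC)
import os
p,d=cams.snapshot('side');p=p[:,:,::-1];cv2.imwrite('pics/s5full.png',p)
s4=cv2.resize(cv2.imread('pics/s4.png'),(400,480))
cv2.imwrite('pics/cmp.png',np.hstack([s4,crop(p)]))
p,d=cams.snapshot('top');p=p[:,:,::-1].copy();cv2.imwrite('pics/t5.png',p)
E
```

```text
time_s: 16.85
tcp_pos: [593.5, -6.7, 137.4]
ee_rot: [[1.0, -0.006, -0.025], [-0.005, -1.0, 0.017], [-0.026, -0.017, -1.0]]
ft_force: [0.0, -2.5, 2.4]
grip_width: 0.245
ang 16.35 r 49.47 z 137.4 Ftan(ccw+) -2.4 Frad -0.7 F [ 0.  -2.5  2.4] t 16.85 w 0.245
[1,-0.01,-0.09,-0.00,0],
```

View pics/cmp.png

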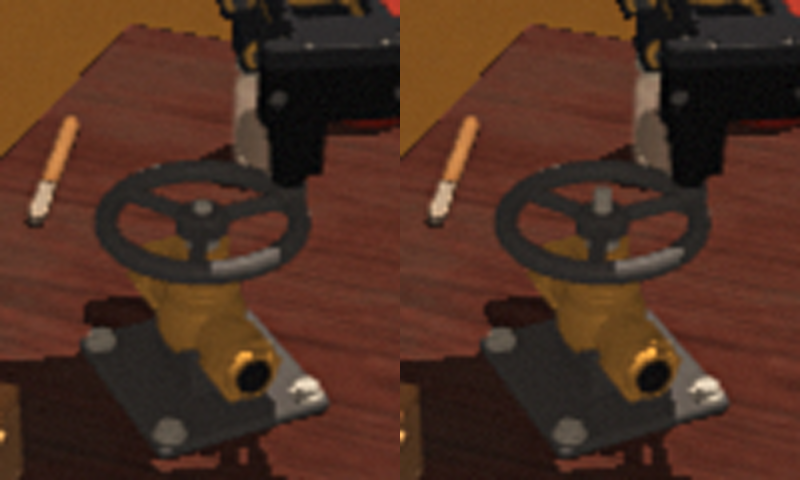

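View pics/t5.png

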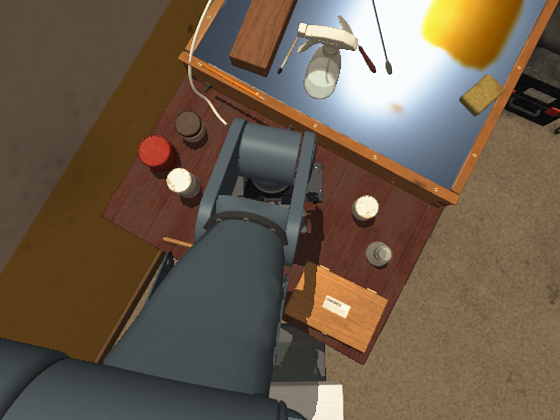

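The left half of the comparison is at the stop, the right half now. The spokes match, and the stem tip has risen from about y=205 to 190, which fits 8 mm. In the top view the jar, tub and muller haven't moved, and the side view shows the cutter in place. I'll settle, then hand in.

```bash
python3 -m pendant '[[[1,0,0,0,0],[1,0,0,0,0],[1,0,0,0,0],[1,0,0,0,0],[1,0,0,0,0]]]' 25; python3 arc.py 1 1 546 -20.6; python3 -c "
from workcell import bot
print(bot.close_job())"
```

```text
time_s: 17.45
tcp_pos: [593.4, -6.5, 137.4]
ee_rot: [[1.0, -0.006, -0.026], [-0.005, -1.0, 0.017], [-0.026, -0.017, -1.0]]
ft_force: [-0.8, -1.9, 3.5]
grip_width: 0.244
ang 16.51 r 49.46 z 137.4 Ftan(ccw+) -1.5 Frad -1.3 F [-0.8 -1.9  3.5] t 17.45 w 0.244
[1,-0.01,-0.09,-0.00,0],
the job is handed in; nothing more can be done
None
```

I wound the valve clockwise to its closed stop, backed it off two full turns anticlockwise, and handed the job in at 17.45 s with the gripper still holding the handle.

- **Closed stop:** It came after about 380° of winding, with the force at the handle rising to about 35 N. A second gentle press at 10 N didn't move it. At the stop the tool was at 16.6° round the wheel axis.
- **Two turns back:** The tool finished at 16.5°, two turns on, about 0.1° from the stop angle. The remaining load on the handle was about 1.5 N.
- **Camera check:** In the side view the spokes sit exactly where they did at the stop, and the stem is higher by about the 8 mm that two turns should give. That rise is only a rough pixel estimate.
- **Other items:** The jar, tub, muller and glass cutter look unmoved by eye in the last pictures. The arm hides part of the cutter in the top view, but the side view shows it in place.
- **Tool tilt:** The tool picked up a tilt of about 1.8° along the way, which the move rows cannot correct. The grip stayed firm throughout.

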